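Bring the buckle round to the front of the soldering turntable

ROBOT

A 6-joint arm with a two-finger parallel gripper is mounted at the origin on the work surface. World frame = base frame: x ahead of the robot, y to its left, z up, the work surface at z = 0. Lengths are in m, angles in rad, forces in N, time in s.
With the tool pointing down it reaches from about 0.25 to 0.775 m from the base axis. Payload 4 kg.
Tool frame: the origin (TCP) lies midway between the tips of the shut fingers; the grasp point (between the pads) lies 19 mm behind it; z points along the fingers, y is the line along which they close (so a half turn about z gives the same grasp; the last joint's range is limited). The gripper opens to 94 mm and grips with 3 to 60 N. Pads are 16 mm wide; open, the fingers measure 119 mm over their backs; the gripper's body (75 mm by 177 mm) begins 78 mm behind the grasp point.
Start: joints at [-1.429, 0.087, 1.371, -0, 1.684, -0.103], TCP at [0.133, -0.534, 0.206] pointing down, gripper open.
Joint ranges: [-3.1, 3.1], [-0.76, 2.03], [0.27, 2.55], [-1.08, 4.22], [0.17, 2.65], [-2.57, 2.57]. Speed limits (rad/s): [2.79, 2.79, 3.14, 3.14, 3.14, 3.14].

INTERFACE

Orientations are given as [roll, pitch, yaw] about the fixed x, y, z axes, in that order (R = Rz(yaw) Ry(pitch) Rx(roll)).
In Python, from bench import get_obs, snapshot, close_job gives the robot as it stands. The module is installed in compiled form; this text tells all that it offers.
- The arm moves only by the tool drive_tool, never from a script. Its argument "commands" is a list of rows, each a list of 6 numbers: the shift along the tool's x, y, z in units of 0.04 m (1.0 is 0.04 m), then the turn, a rotation vector about the tool's x, y, z in units of 0.1 rad (1.0 is 0.1 rad). In form: [[dx, dy, dz, wx, wy, wz], ...]. A call has 1 to 20 rows; each row shifts and turns the commanded pose from where the row before left it, along the tool's axes as they then stand; what a row does not reach is not made up. A row lasts 1/8 s, in which the tool goes at most 62.5 mm and 10.7 degrees, less where a joint would pass 70% of its speed; a pose out of reach is approached as far as the arm can. A call with a number of a shift or a turn outside -1 to 1 is refused whole. A call with a gripper value outside its range is refused whole. "gripper" is the closure, from 0 (fully open) to 1 (shut), set as the call begins (left out, the last holds). The fingers move at their own pace and stop on an object; the grip force is fixed at half the most. Time passes only in rows, so rows that do not move let the fingers close. It gives the time, the measured TCP pose, the force, the opening and the grip force at its end, in the units of the state.
- get_obs(): the state, without advancing time (a new reading comes with each control period).
- snapshot(name): name is "scene" or "top"; returns a dict with "image" (384x512x3 uint8, blue, green, red), "range_z" (384x512 float32, m along the optical axis (not along the pixel's ray), 0 where there is no reading), "fx", "fy", "cx", "cy" (pixels), "rvec" (rotation vector, rad) and "tvec" (3), from world to camera coordinates, as OpenCV has them. Camera axes: x right, y down, z forward; pixel columns grow to the right and rows downward; lengths in m; the calibration is good to about 2 mm. A picture is of the moment at which its call begins.
- close_job(): hands the job in; it is judged then, once.
The state is a dict: "time": time; "joint_positions": joint angles; "qvel": joint speeds; "joint_torque": joint torques, N m; "tool_pos": TCP position; "ee_rot": TCP orientation; "wrist_force": force on the tool from outside, world axes, zero at the start; "wrist_torque": the same for the moment, N m; "width": finger opening in m; "finger_force": force on a finger pad.
Only numpy, scipy, OpenCV 4.12 (cv2) and the standard library are available. Lean on these libraries where they do the work, as an engineer would, in place of code of your own. Each camera call takes 0.05 s, during which the arm holds its last target. There are 200 camera calls.

TASK

The square silver buckle is the next piece to be soldered: bring it round to the middle of the hearth's open front by pushing the bare steel rim of the turntable with the fingertips, and leave the table standing still with the hand clear. Do not touch the ceramic board or any of the pieces on it and turn gently enough that they stay as they lie; nothing is picked up, and everything else on the bench stays where it is.

Things in the scene. Friction and masses are not known exactly. Their poses are not given: they have to be found in the camera images.
- hearth: soldering hearth fixed to the bench: steel tray 380 x 430 mm, 4 mm thick, pale firebricks (tops 68 mm above the bench) on its left, right and back; the open side, towards the robot, is the front. Origin on the turntable's axis at bench height; -x points out through the middle of the open front, z up. Side bricks: inner faces 155 mm from the axis, ending 65 mm in front of it
- turntable (a joint): the turntable: a bare flat round dark steel plate 280 mm across, 8 mm thick, top face 48 mm above the bench, centred on the origin of hearth. Turns either way without stops, with a light drag (0.05 N m, under half a newton at the rim), and stays where it is left; fingertips pressed on it with 5 to 12 N drag it along without much slip. Value in rad, 0 at the start, growing anticlockwise seen from above
- board: the pale round honeycomb soldering board, brittle ceramic, 184 mm across and 13 mm thick, fixed on the middle of the turntable and turning with it; it leaves the plate's outer 48 mm bare all round (the rim). Origin at the centre of its underside, 48 mm above the bench; its top is 61 mm above the bench
- buckle_center (a point): the silver buckle, greyed by the flame like the other pieces, loose on the board: the only square one, an open frame 42 x 42 mm with a thin cross bar, 6 mm high, about 58 mm from the turntable's axis. Point at its centre, 3 mm above the board
- band: bystander on the board: silver round band standing open end up, 34 mm across, 26 mm high, loose. Origin under its centre
- dish: bystander on the board: small silver dish, 44 mm across, 14 mm high, loose. Origin under its centre
- bar: bystander on the board: flat silver bar 44 x 12 x 7 mm with a small round eye at one end, loose. Origin under the middle of the bar
- pliers_flat: bystander: blue-handled flat-nose pliers lying on the bench at the right, about 150 mm long, 14 mm high. Origin under the pivot
- pliers_long: bystander: blue-handled long-nose pliers lying on the bench at the left, about 170 mm long, 14 mm high. Origin under the pivot
- tweezers: bystander: steel soldering tweezers lying at the front right of the hearth, 150 mm long, 7 mm high. Origin under the middle
- burnisher: bystander: burnisher with dark wooden handle lying at the front left of the hearth, 150 mm long, 32 mm high. Origin under the front end of the handle
- flux_jar: bystander: amber glass jar with black cap standing right of the hearth, 52 mm across, 62 mm high. Origin under its centre
- flux_dish: bystander: white ceramic bowl left of the hearth, 68 mm across, 26 mm high. Origin under its centre
- hammer: bystander: small hammer lying on the bench at the right, 220 mm long, 30 mm high or less. Origin under the handle

How it is judged:
By the outcome, as a careful person would: the job done as asked, in the order asked, and still so for the second after the job is handed in, with the robot touching nothing.
It also fails if it takes over 51 s, if anything falls off the work surface, if the arm or the gripper's body presses on something with over 40 N, if the wrist force passes 120 N, or if a joint passes its speed limit or range.

## Working session

There is one attempt and no reset: what is moved stays moved. The work goes in short steps, Python scripts to look and compute and a tool call to move; the robot and the scene stay as the last step left them, time stands still between calls to the robot, and variables do not carry over. Pictures are saved under pics/ and viewed, at most 10 in all, crops included, and the job is handed in when it is done.

Besides the shell and the picture viewer there is one more tool, called after "Call:" as a command line: name --pt "numbers of a row" for each row, then --argument value for the rest. drive_tool: Moves the arm, as the interface text tells. Its arguments: {"type":"object","properties":{"commands":{"type":"array"},"gripper":{"type":"number"}},"required":["commands"]}

```bash
mkdir -p pics; cat > h.py <<'E'
import numpy as np, cv2
from bench import get_obs, snapshot
def w(s,u,v,z=None):
    R=cv2.Rodrigues(np.array(s["rvec"],float))[0]; t=np.array(s["tvec"],float).ravel()
    d=np.array([(u-s["cx"])/s["fx"],(v-s["cy"])/s["fy"],1.])
    c=-R.T@t; r=R.T@d
    k=s["range_z"][int(round(v)),int(round(u))] if z is None else (z-c[2])/r[2]
    return c+k*r
E
python3 - <<'E'
from h import *
import pickle
for n in("top","scene"):
    s=snapshot(n); pickle.dump(s,open(n+".pkl","wb"))
    cv2.imwrite(f"pics/{n}0.png",s["image"])
    print(n,w(s,256,192),cv2.Rodrigues(np.array(s["rvec"]))[0].round(2).tolist())
o=get_obs();print(o)
E
```

```text
top [ 0.5272837  -0.05262586  0.00582229] [[0.01, -1.0, -0.0], [-0.99, -0.01, -0.15], [0.15, 0.0, -0.99]]
scene [ 0.42712652 -0.01597737 -0.00139192] [[0.27, 0.96, -0.02], [0.62, -0.19, -0.76], [-0.74, 0.19, -0.65]]
{'time': 0.1, 'joint_positions': array([-1.42911635e+00,  8.79039055e-02,  1.37207710e+00,  8.24530074e-06,
        1.68361364e+00, -1.03080464e-01]), 'qvel': array([-1.72969038e-03, -2.44843233e-03, -3.78362247e-03, -8.19094069e-05,
        1.57239959e-04, -8.56588002e-04]), 'joint_torque': array([ 2.66703799e-03, -3.41250515e+01, -3.03300619e+01,  7.20348931e-02,
        3.04604438e-02, -9.81642143e-05]), 'tool_pos': array([ 0.13321729, -0.53311731,  0.20442197]), 'ee_rot': array([-3.13960213e+00, -2.14152099e-04,  2.44761145e-01]), 'wrist_force': array([-0.68103293,  0.00742315, -0.10252431]), 'wrist_torque': array([-0.01077235,  0.01534033, -0.03670358]), 'finger_force': 0.0, 'width': 0.09393073532516828}
```

View pics/top0.png

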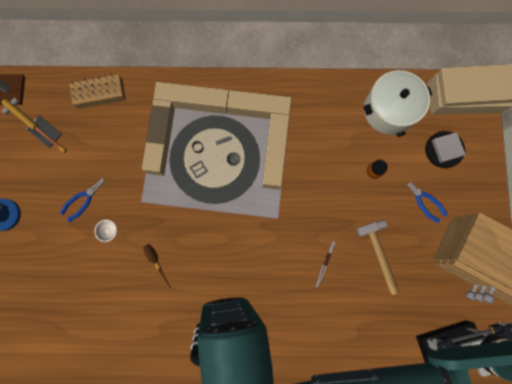

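View pics/scene0.png

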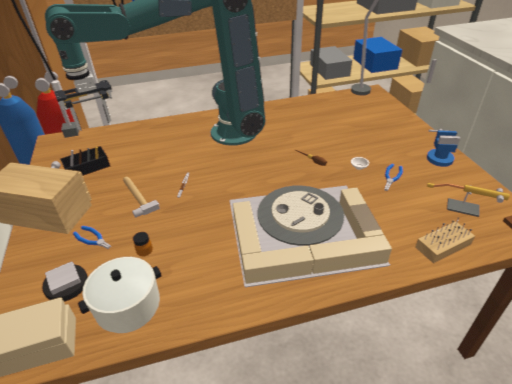

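The top view shows the turntable near (214,159), with the buckle near (198,169), dish (234,158), band (197,147) and bar (224,141). Next is an enlarged crop.

```bash
python3 - <<'E'
from h import *
import pickle
s=pickle.load(open("top.pkl","rb"))
c=s["image"][75:225,135:300]
cv2.imwrite("pics/crop0.png",cv2.resize(c,None,fx=4,fy=4,interpolation=cv2.INTER_CUBIC)[:600])
# plate: points by height in range map
H,W=s["range_z"].shape
P=np.array([[*w(s,u,v),u,v] for v in range(105,210) for u in range(160,270)])
pl=P[(abs(P[:,2]-.048)<.004)]; bo=P[(abs(P[:,2]-.061)<.003)]
g=s["image"].mean(2)
m=np.zeros((H,W),np.uint8)
for p in pl:
    if g[int(p[4]),int(p[3])]<95: m[int(p[4]),int(p[3])]=255
cs=cv2.findContours(m,0,1)[0];c=max(cs,key=cv2.contourArea)
Q=np.array([w(s,*p[0],.048)[:2] for p in cv2.convexHull(c)],np.float32)
print(cv2.fitEllipse(Q),cv2.minEnclosingCircle(Q))
Q=bo[:,:2].astype(np.float32);print(len(bo),cv2.minEnclosingCircle(Q),Q.mean(0))
for p in [(142,202),(278,217)]: print(w(s,*p),w(s,*p,.004))
E
```

```text
((0.6237077713012695, 0.07651469856500626), (0.2761414349079132, 0.2779719829559326), 128.59320068359375) ((0.6237797737121582, 0.07641681283712387), 0.1395125538110733)
1712 ((0.6665136814117432, 0.07029226422309875), 0.19097919762134552) [0.62804353 0.07683867]
[ 0.49346713  0.30596952 -0.00203851] [0.49260386 0.30427987 0.004     ]
[ 4.49656698e-01 -1.21955525e-01  2.14046644e-04] [ 0.44924947 -0.12169809  0.004     ]
```

View pics/crop0.png

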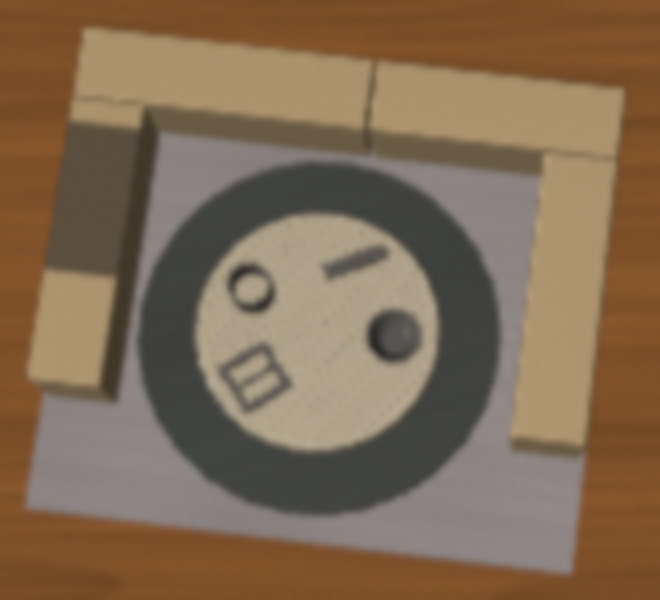

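```bash
cat >> h.py <<'E'
C=np.array([.6237,.0765]); FRONT=np.arctan2(.0148,-.153)
def ang(p): return np.degrees(np.arctan2(*(p[:2]-C)[::-1])), np.linalg.norm(p[:2]-C)
E
python3 - <<'E'
from h import *
import pickle
s=pickle.load(open("top.pkl","rb"))
k=lambda x,y:(135+(x+.5)/4-.5,75+(y+.5)/4-.5)
P=[w(s,*k(x,y),.064) for x,y in [(264,345),(290,382),(248,411),(221,371)]]
b=np.mean(P,0)
print("buckle",b,ang(b),[np.linalg.norm(P[i]-P[i-1]).round(3) for i in range(4)],"front",np.degrees(FRONT))
a=np.radians(152); T=C+.118*np.array([np.cos(a),np.sin(a)])
o=get_obs(); yaw=.245+.8
X=np.array([np.cos(yaw),np.sin(yaw)]);Y=np.array([np.sin(yaw),-np.cos(yaw)])
d=T-o["tool_pos"][:2]; print(T,d@X/.04,d@Y/.04, "a-90",a-np.pi/2)
# brick inner edges for front check
for q in [(118,402),(512,452)]: print(ang(w(s,*k(*q),.004)))
E
```

```text
buckle [0.58639277 0.12187639 0.064     ] (np.float64(129.42610883106744), np.float64(0.058743897667292724)) [np.float64(0.038), np.float64(0.035), np.float64(0.038), np.float64(0.037)] front 174.47485345570817
[0.51951218 0.13189764] 19.22674765789137 0.008591030004211075 a-90 1.0821041362364845
(np.float64(105.35871352743591), np.float64(0.168095055003108))
(np.float64(-118.65976544580991), np.float64(0.17084455963045095))
```

Call:
drive_tool --pt "0 0 0 0 0 -0.93" --pt "0 0 0 0 0 -0.93" --pt "0 0 0 0 0 -0.93" --pt "0 0 0 0 0 -0.93" --pt "0 0 0 0 0 -0.93" --pt "0 0 0 0 0 -0.93" --pt "0 0 0 0 0 -0.93" --pt "0 0 0 0 0 -0.93" --pt "0 0 0 0 0 -0.93" --pt "0 0 0 0 0 0" --gripper 1

```text
time: 1.35
tool_pos: [0.1332, -0.5333, 0.2049]
ee_rot: [-3.141, -0.001, 1.081]
wrist_force: [0.5, -0.6, 0.5]
width: 0.0007
finger_force: 0.0
```

Call:
drive_tool --pt "0.9 0 0 0 0 0" --pt "0.9 0 0 0 0 0" --pt "0.9 0 0 0 0 0" --pt "0.9 0 0 0 0 0" --pt "0.9 0 0 0 0 0" --pt "0.9 0 0 0 0 0" --pt "0.9 0 0 0 0 0" --pt "0.9 0 0 0 0 0" --pt "0.9 0 0 0 0 0" --pt "0.9 0 0 0 0 0" --pt "0.9 0 0 0 0 0" --pt "0.9 0 0 0 0 0" --pt "0.9 0 0 0 0 0" --pt "0.9 0 0 0 0 0" --pt "0.9 0 0 0 0 0" --pt "0.9 0 0 0 0 0" --pt "0.9 0 0 0 0 0" --pt "0.9 0 0 0 0 0" --pt "0.9 0 0 0 0 0" --pt "0.9 0 0 0 0 0"

```text
time: 3.85
tool_pos: [0.4718, 0.1031, 0.2052]
ee_rot: [-3.141, 0.0, 1.08]
wrist_force: [0.3, -1.2, 0.8]
width: 0.0003
finger_force: 0.0
```

```bash
cat > st.py <<'E'
from h import *
from scipy.spatial.transform import Rotation as Ro
o=get_obs();R=Ro.from_euler("xyz",o["ee_rot"]).as_matrix()
a=np.radians(152); T=np.array([*(C+.118*np.array([np.cos(a),np.sin(a)])),.06])
print(o["time"],o["tool_pos"],o["ee_rot"],o["wrist_force"],o["width"],ang(o["tool_pos"]))
print("units to start",(R.T@(T-o["tool_pos"])/.04).round(3), "j",o["joint_positions"].round(2))
E
python3 st.py
```

```text
3.85 [0.4718019  0.10313575 0.20522534] [-3.14147871e+00  3.62745446e-04  1.08021412e+00] [ 0.31498889 -1.20734038  0.75433515] 0.0003288131561246519 (np.float64(170.05414306734517), np.float64(0.1542157411634569))
units to start [1.198 0.714 3.63 ] j [ 0.1  -0.06  1.52 -0.    1.68  0.59]
```

Call:
drive_tool --pt "0.6 0.357 0 0 0 0" --pt "0.6 0.357 0 0 0 0" --pt "0 0 0 0 0 0" --pt "0 0 0.7 0 0 0" --pt "0 0 0.7 0 0 0" --pt "0 0 0.7 0 0 0" --pt "0 0 0.7 0 0 0" --pt "0 0 0.5 0 0 0" --pt "0 0 0.3 0 0 0" --pt "0 0 0.1 0 0 0" --pt "0 0 0 0 0 0" --pt "0 0 0 0 0 0"

```text
time: 5.35
tool_pos: [0.52, 0.131, 0.0585]
ee_rot: [3.14, -0.001, 1.082]
wrist_force: [-0.5, -0.2, 0.1]
width: 0.0005
finger_force: 0.0
```

```bash
python3 st.py
```

```text
5.35 [0.51996043 0.13100578 0.05852296] [ 3.13996423e+00 -1.04334231e-03  1.08167085e+00] [-0.49134329 -0.20906977  0.12527892] 0.00048248240379451107 (np.float64(152.2821270397497), np.float64(0.11718693687670145))
units to start [ 0.014 -0.02  -0.037] j [ 0.14  0.13  1.62 -0.    1.39  0.63]
```

Call:
drive_tool --pt "0 0 0.06 0 0 0" --pt "0 0 0.06 0 0 0" --pt "0 0 0.06 0 0 0" --pt "0 0 0.05 0 0 0" --pt "0 0 0 0 0 0"

```text
time: 5.98
tool_pos: [0.5193, 0.131, 0.0483]
ee_rot: [3.141, -0.0, 1.082]
wrist_force: [0.2, -0.2, 1.6]
width: 0.0004
finger_force: 0.3
```

Call:
drive_tool --pt "0 0 0.025 0 0 0" --pt "0 0 0 0 0 0"

```text
time: 6.22
tool_pos: [0.5195, 0.1313, 0.0483]
ee_rot: [3.141, -0.001, 1.082]
wrist_force: [-0.7, 0.4, 3.9]
width: 0.0001
finger_force: 2.5
```

Call:
drive_tool --pt "0 0 0.025 0 0 0" --pt "0 0 0.02 0 0 0" --pt "0 0 0 0 0 0" --pt "0 0 0 0 0 0"

```text
time: 6.72
tool_pos: [0.5199, 0.132, 0.0482]
ee_rot: [3.141, -0.003, 1.082]
wrist_force: [-3.5, 1.5, 11.8]
width: 0.0007
finger_force: 5.7
```

Call:
drive_tool --pt "0 0 -0.015 0 0 0" --pt "-0.0146 0 0 0 0 -0.05" --pt "-0.0293 0 0 0 0 -0.1" --pt "-0.044 0 0 0 0 -0.15" --pt "-0.0585 0.0006 0 0 0 -0.2" --pt "-0.0585 0.0006 0 0 0 -0.2" --pt "-0.0585 0.0006 0 0 0 -0.2" --pt "-0.0585 0.0006 0 0 0 -0.2" --pt "-0.0585 0.0006 0 0 0 -0.2"

```text
time: 7.85
tool_pos: [0.5135, 0.1179, 0.0482]
ee_rot: [3.14, -0.002, 1.213]
wrist_force: [-2.9, 1.7, 9.8]
width: 0.0003
finger_force: 4.7
```

```bash
python3 st.py
```

```text
7.85 [0.51353961 0.1178707  0.04824733] [ 3.14036507e+00 -2.15573535e-03  1.21263164e+00] [-2.86315439  1.66152575  9.7760955 ] 0.0002851760572542975 (np.float64(159.41634932211963), np.float64(0.1176726228522402))
units to start [ 0.381  0.017 -0.293] j [0.12 0.12 1.65 0.   1.37 0.47]
```

Call:
drive_tool --pt "-0.0585 0.0006 0 0 0 -0.2" --pt "-0.0585 0.0006 0 0 0 -0.2" --pt "-0.0585 0.0006 0 0 0 -0.2" --pt "-0.0585 0.0006 0 0 0 -0.2" --pt "-0.0585 0.0006 0 0 0 -0.2" --pt "-0.0585 0.0006 0 0 0 -0.2" --pt "-0.0585 0.0006 0 0 0 -0.2" --pt "-0.0585 0.0006 0 0 0 -0.2" --pt "-0.0585 0.0006 0 0 0 -0.2" --pt "-0.0585 0.0006 0 0 0 -0.2" --pt "-0.0585 0.0006 0 0 0 -0.2" --pt "-0.0585 0.0006 0 0 0 -0.2" --pt "-0.0585 0.0006 0 0 0 -0.2" --pt "-0.0585 0.0006 0 0 0 -0.2" --pt "-0.0585 0.0006 0 0 0 -0.2"

```text
time: 9.72
tool_pos: [0.5062, 0.0831, 0.0483]
ee_rot: [3.14, -0.001, 1.513]
wrist_force: [-3.0, 0.6, 9.8]
width: 0.0006
finger_force: 5.0
```

```bash
python3 st.py
```

```text
9.725 [0.50620714 0.08308392 0.048251  ] [ 3.14006955e+00 -5.00822362e-04  1.51250887e+00] [-3.02260341  0.55911628  9.76802616] 0.0006088882911962127 (np.float64(176.7926856421232), np.float64(0.11767718664222))
units to start [ 1.238  0.261 -0.293] j [0.05 0.09 1.69 0.   1.36 0.11]
```

Call:
drive_tool --pt "-0.0585 0.0006 0 0 0 -0.2" --pt "-0.0585 0.0006 0 0 0 -0.2" --pt "-0.0585 0.0006 0 0 0 -0.2" --pt "-0.0585 0.0006 0 0 0 -0.2" --pt "-0.0585 0.0006 0 0 0 -0.2" --pt "-0.0585 0.0006 0 0 0 -0.2" --pt "-0.0585 0.0006 0 0 0 -0.2" --pt "-0.0585 0.0006 0 0 0 -0.2" --pt "-0.0585 0.0006 0 0 0 -0.2" --pt "-0.0585 0.0006 0 0 0 -0.2" --pt "-0.0585 0.0006 0 0 0 -0.2" --pt "-0.0585 0.0006 0 0 0 -0.2" --pt "-0.0585 0.0006 0 0 0 -0.2" --pt "-0.0585 0.0006 0 0 0 -0.2" --pt "-0.044 0 0 0 0 -0.15" --pt "-0.044 0 0 0 0 -0.15" --pt "-0.044 0 0 0 0 -0.15" --pt "-0.0293 0 0 0 0 -0.1" --pt "-0.0293 0 0 0 0 -0.1" --pt "-0.0146 0 0 0 0 -0.05"

```text
time: 12.22
tool_pos: [0.511, 0.0419, 0.0482]
ee_rot: [3.14, 0.002, 1.862]
wrist_force: [-3.7, -0.6, 9.3]
width: 0.0001
finger_force: 4.9
```

Call:
drive_tool --pt "0 0 0 0 0 0" --pt "0 0 0 0 0 0" --pt "0 0 0 0 0 0" --pt "0 0 0 0 0 0"

```text
time: 12.72
tool_pos: [0.511, 0.0418, 0.0482]
ee_rot: [3.14, 0.002, 1.862]
wrist_force: [-2.8, -1.4, 10.3]
width: 0.0002
finger_force: 4.9
```

```bash
python3 st.py; python3 - <<'E'
from h import *
import pickle
s=snapshot("top"); pickle.dump(s,open("top1.pkl","wb"))
cv2.imwrite("pics/crop1.png",cv2.resize(s["image"][75:225,135:300],None,fx=4,fy=4,interpolation=cv2.INTER_CUBIC))
E
```

```text
12.725 [0.51103983 0.04176166 0.04822834] [3.14024824e+00 1.84918491e-03 1.86167308e+00] [-2.80163528 -1.42314396 10.28890621] 0.00015233885619992353 (np.float64(-162.86305036709408), np.float64(0.11789430209829967))
units to start [ 2.097  0.85  -0.297] j [-0.03  0.09  1.69 -0.    1.36 -0.32]
```

View pics/crop1.png

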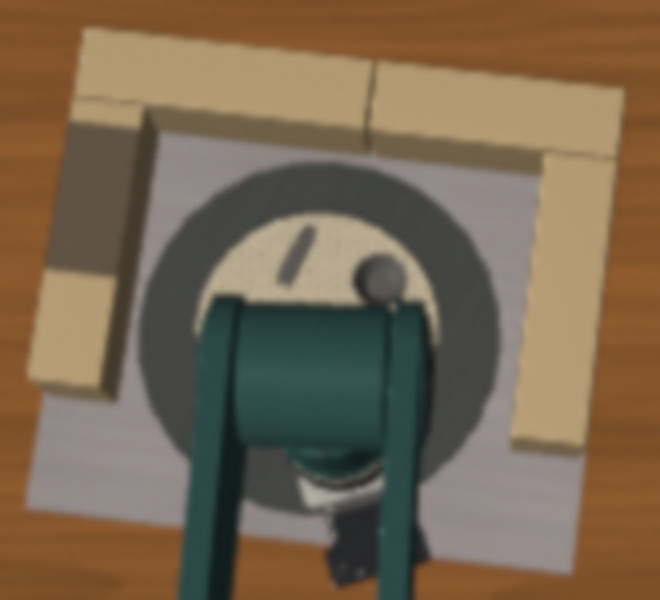

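The dish at (380,278) and bar at (297,255) have turned with the table. The arm hides the buckle, so I'll lift and move aside.

Call:
drive_tool --pt "0 0 -0.05 0 0 0" --pt "0 0 -0.1 0 0 0" --pt "0 0 -0.3 0 0 0" --pt "0 0 -0.7 0 0 0" --pt "0 0 -0.9 0 0 0" --pt "0 0 -0.9 0 0 0" --pt "0 0 -0.6 0 0 0" --pt "-0.6 -0.5 0 0 0 0" --pt "-0.8 -0.5 0 0 0 0" --pt "-0.8 -0.5 0 0 0 0" --pt "-0.8 -0.5 0 0 0 0" --pt "-0.8 -0.5 0 0 0 0" --pt "-0.8 -0.5 0 0 0 0" --pt "-0.6 -0.3 0 0 0 0" --pt "0 0 0 0 0 0" --pt "0 0 0 0 0 0"

```text
time: 14.78
tool_pos: [0.4438, -0.1942, 0.1884]
ee_rot: [3.141, -0.0, 1.862]
wrist_force: [0.6, -0.1, -0.9]
width: 0.0004
finger_force: 0.0
```

```bash
python3 - <<'E'
from h import *
import pickle
s=snapshot("top"); pickle.dump(s,open("top2.pkl","wb"))
cv2.imwrite("pics/crop2.png",cv2.resize(s["image"][75:225,135:300],None,fx=4,fy=4,interpolation=cv2.INTER_CUBIC))
E
```

```text
(no output)
```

View pics/crop2.png

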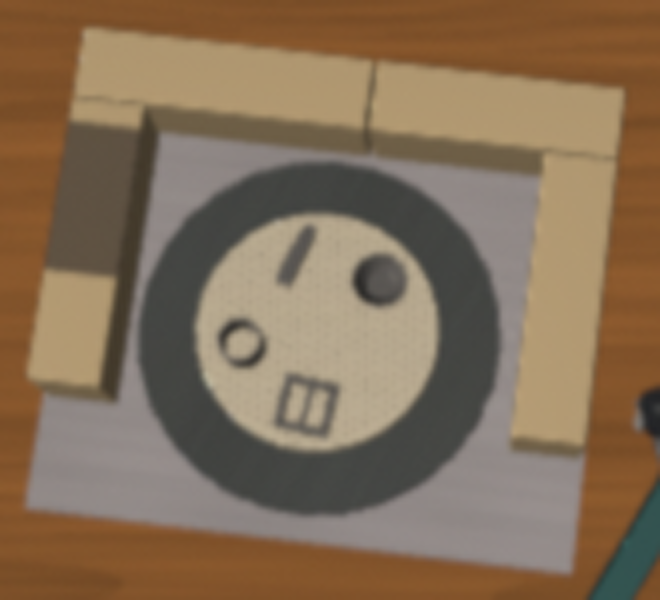

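The buckle is now at about (307,405), with corners (287,375), (339,382), (329,437) and (276,430).

```bash
python3 - <<'E'
from h import *
import pickle
s=pickle.load(open("top2.pkl","rb"))
k=lambda x,y:(135+(x+.5)/4-.5,75+(y+.5)/4-.5)
P=[w(s,*k(x,y),.064) for x,y in [(287,375),(339,382),(329,437),(276,430)]]
print(ang(np.mean(P,0)),np.degrees(FRONT))
# hearth heading cross-check: tray front edge, brick tops back edge/front inner edges
for A,B,z in [((26,508),(573,573),.004),((83,28),(624,89),.068),((147,105),(543,152),.068)]:
    d=w(s,*k(*A),z)-w(s,*k(*B),z); print(np.degrees(np.arctan2(d[1],d[0]))+90)
E
```

```text
(np.float64(174.58036345685574), np.float64(0.05934418175227564)) 174.47485345570817
173.70504175108908
173.7098662441552
173.41083322294554
```

```bash
python3 -c "
from bench import close_job;print(close_job())"
```

```text
the job is handed in; nothing more can be done
None
```

The buckle now sits at the middle of the hearth's open front, within about 1° of centre by the top camera; the hand is clear, the other pieces on the board turned with it and look undisturbed, and the job was handed in at about 15 s of the 51 s allowed.

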